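# Load a tensile specimen into the leaning grip and lock it

## Robot

A 7-joint arm with a two-finger parallel gripper is mounted at the origin on the work surface. World frame = base frame: x ahead of the robot, y to its left, z up, the work surface at z = 0. Lengths are in m, angles in rad, forces in N, time in s.
With the tool pointing down it reaches from about 0.4 to 0.85 m from the base axis. Payload 4.5 kg.
Tool frame: the origin (TCP) lies at the very end of the fingers, on their centre line; the grasp point (between the pads) lies 19 mm behind it; z points along the fingers, x is the direction in which the jaws open and shut, and the axes are right-handed (so a half turn about z gives the same grasp; the last joint's range is limited). The gripper opens to 88 mm and grips with 3 to 60 N. Pads are 18 mm wide; open, the fingers measure 123 mm over their backs; the gripper's body (75 mm by 187 mm) begins 45 mm behind the grasp point.
Start: joints at [-1.238, 0.689, -0.195, 1.565, 0.157, 0.902, -0.215], TCP at [0.184, 0.597, 0.239] pointing down, gripper open.
Joint ranges: [-3.01, 3.01], [-0.46, 2.08], [-1.47, 1.51], [0.13, 2.56], [-1, 4.14], [0.04, 2.09], [-2.66, 2.66]. Speed limits (rad/s): [2.57, 2.57, 3.14, 3.14, 3.14, 3.14, 3.14].

## Interface

Orientations are given as a unit quaternion [x, y, z, w].
In Python, from plant import * gives the robot as it stands.
- The arm moves only by the tool apply_moves, never from a script. Its argument "series" is a list of rows, each an object of numbers: "x", "y", "z": the shift along the tool's x, y, z in units of 80 cm (1.0 is 80 cm); "wx", "wy", "wz": the turn, a rotation vector about the tool's x, y, z in units of pi rad (1.0 is pi rad); "fingers": the opening, from -1 (shut) to 1 (fully open), so that 0 is half open. In form: [{"x": .., "y": .., "z": .., "wx": .., "wy": .., "wz": .., "fingers": ..}, ...]. A call has 1 to 8 rows; each row shifts and turns the pose as measured when the row begins, along the tool's axes as they then stand; what a row does not reach is not made up. A row lasts 1/8 s, in which the tool goes at most 62.5 mm and 10.7 degrees, less where a joint would pass 70% of its speed; a pose out of reach is approached as far as the arm can. A call with a number of a shift or a turn outside -1 to 1 is refused whole. A call with a gripper value outside its range is refused whole. The fingers move at their own pace and stop on an object; "force" is the grip in N (left out, the last holds). Time passes only in rows, so rows that do not move let the fingers close. It gives the time, the measured TCP pose, the force and the opening at its end, in the units of the state.
- get_state(): the state, without advancing time (a new reading comes with each control period).
- snapshot(name): name is "scene" or "top"; returns (picture, depth): 384x512x3 uint8, red, green, blue; 384x512 float32, m along the optical axis (not along the pixel's ray), 0 where there is no reading.
- camera_model(name): a dict with "camera_matrix" (3x3 intrinsics, pixels), "world_from_camera" (4x4, takes a point from camera to world coordinates). Camera axes: x right, y up, looking along -z (the intrinsics and any distortion apply to the point x, -y, -z); pixel columns grow to the right and rows downward; lengths in m; the calibration is good to about 2 mm. A picture is of the moment at which its call begins. camera_model takes no time and is no camera call.
- finish_job(): hands the job in, once; it reports no verdict.
The state is a dict: "clock": time; "q": joint angles; "qd": joint speeds; "joint_torque": joint torques, N m; "tool_pos": TCP position; "eef_rot": TCP orientation; "contact_force": force on the tool from outside, world axes, zero at the start; "moment": the same for the moment, N m; "opening": opening from 0.0 (shut) to 1.0 (fully open).
Only numpy, scipy, OpenCV 4.12 (cv2) and the standard library are available. Lean on these libraries where they do the work, as an engineer would, in place of code of your own. Each camera call takes 0.05 s, during which the arm holds its last target. There are 200 camera calls.

## Task

Take the one whole test specimen out of the wooden rack (the other two pieces there are broken halves: leave them standing in it), slide it lower end first down into the slot of the tester's leaning grip head until it is fully home, lowering it all the way rather than letting it drop. Then turn the T-bar clamp knob beside the slot clockwise until it clicks past its detent to its stop, and let go. Leave everything else on the bench where it is.

Things in the scene. Friction and masses are not known exactly. Their poses are not given: they have to be found in the camera images.
- specimen: The whole specimen: a flat plain aluminium dog-bone slab, 150 mm long (its z), 10 mm thick (its y), about 0.18 kg. Both ends are 52 mm wide (its x) over 45 mm of length; the 60 mm between is a waist 30 mm wide. Origin: centre of its lower end face; z points up along its length as it stands in the rack. It looks the same turned half round or upside down. The rack holds it 45 mm deep.
- half_a: Broken half of a spent specimen, same aluminium: foot 52 x 10 mm and 45 mm high, above it a stub 30 mm wide, 85 mm high in all. Origin: centre of its underside. Stays in the rack.
- half_b: Another broken half, same sizes and origin as the first. Stays in the rack.
- rack: Wooden rack fixed to the bench, 85 (x) x 180 (y) x 53 mm high, origin under its centre. Three upright slots at y = -55, 0 and +55 mm, each 55 (x) x 13 (y) mm with its floor 8 mm above the bench; which piece stands in which varies.
- tester: Grey tester fixed to the bench, origin at bench height under the head's pivot (70 mm up). Base x -85..125, y -105..125, 25 mm high. A 30 mm column at x 95, y -85 carries a beam (top 446 mm) with a load cell and jaw over x 65..115, y -105..25 from 343 mm up. Its head leans 0.38 to 0.60 rad from vertical towards the tester's -x, locked stiff: work it from there, along the lean.
- slot_floor (a point): Centre of the slot's floor in the leaning steel head. Its z points up out of the slot along the lean; x is along the slot's 55 mm width; y across its 13 mm gap with the knob open (a pad on the +y side closes in 2 mm as the knob turns). The specimen is home when its end face rests here, length along z, 52 mm width along x.
- slot_mouth (a point): Centre of the slot's mouth, same axes, 70 mm above the floor along the slot. The last 8 mm below the mouth flare outwards as a lead-in (about 7 mm on every side). The head is 85 (x) x 60 (y) mm, and a bracket carries the knob at +y.
- knob_grip (a point): Middle of the knob's steel T-bar, on its axis: the point's z, parallel to the slot and pointing up out of the head; 110 mm from the slot's middle towards the slot's +y, 60 mm above the mouth's level along the lean. Bar 64 mm long (point x), 14 thick (y), 26 high (z), centred here on an 18 mm stem with 45 mm free below the bar. Axes turn with the knob.
- clamp_knob (a joint): Knob angle in rad: 0 open (as it starts), grows clockwise seen from above, stops at 1.2. It turns easily to about 0.5, then a sprung detent resists with up to about 0.3 N m until 0.85, and past that snaps it on to 1.15 or more, where it stays; let go short of 0.8 it springs back.
- tin: Loose steel tin, 76 mm dia, 108 mm high, between rack and tester. Bystander. Origin under its centre.
- weight: Loose steel weight with a neck, 60 mm dia, 80 mm high, between rack and tester. Bystander. Origin under its centre.
- spanner: Loose steel spanner 170 mm long lying on the bench. Bystander. Origin at its middle.
- dish: Loose white dish 90 mm dia, 22 mm high. Bystander. Origin under its centre.
- offcut: Loose steel block 90 x 45 x 20 mm. Bystander. Origin under its centre.
There are look-alikes about, which are no part of the job. Leave any pink or yellow look-alike of the specimen alone.

How it is judged:
On the way, in this order (a step that is already met when the one before it is completed fails the run):
1. the whole specimen stands fully home in the slot while the knob is still open (x of specimen in the frame of slot_floor between -0.005 and 0.005 m and y of specimen in the frame of slot_floor between -0.005 and 0.005 m and z of specimen in the frame of slot_floor between -0.004 and 0.004 m and angle between the z axis of specimen and the z axis of slot_floor, either way round below 0.1 rad and value of joint clamp_knob below 0.5 rad), for 0.2 s.
2. the clamp knob is turned past its detent (value of joint clamp_knob above 1.05 rad), for 0.2 s.
At the end, for the whole second after the job is handed in: The whole specimen stands at rest in the head's slot, its lower end within 4 mm of the slot floor and 5 mm of its centre, its length within 0.1 rad of the slot's, and the clamp knob is past its detent (over 1.05 rad) (x of specimen in the frame of slot_floor between -0.005 and 0.005 m and y of specimen in the frame of slot_floor between -0.005 and 0.005 m and z of specimen in the frame of slot_floor between -0.004 and 0.004 m and angle between the z axis of specimen and the z axis of slot_floor, either way round below 0.1 rad and value of joint clamp_knob above 1.05 rad and linear speed of specimen below 0.02 m/s); the robot touches nothing.
It fails at once if a broken half is moved more than 30 mm (distance of any of half_a, half_b from where it was at the start of the episode above 0.03 m).
It fails at once if a bystander is moved more than 40 mm (distance of any of tin, weight, spanner, dish, offcut from where it was at the start of the episode above 0.04 m).
It fails at once if the specimen drops in the slot (faster than 0.35 m/s with its end below the mouth) (x of specimen in the frame of slot_floor between -0.02 and 0.02 m and y of specimen in the frame of slot_floor between -0.02 and 0.02 m and z of specimen in the frame of slot_floor below 0.07 m and linear speed of specimen above 0.35 m/s).
It also fails if it takes over 64 s, if anything falls off the work surface, if the arm or the gripper's body presses on something with over 40 N, if the wrist force passes 120 N, or if a joint passes its speed limit or range.

## Working session

There is one attempt and no reset: what is moved stays moved. The work goes in short steps, Python scripts to look and compute and a tool call to move; the robot and the scene stay as the last step left them, time stands still between calls to the robot, and variables do not carry over. Pictures are saved under pics/ and viewed, about 8 in all and at most 12, crops included, and the job is handed in when it is done.

Besides the shell and the picture viewer there is one more tool, called after "Call:" by a JSON object that holds its "api" and its "payload". apply_moves: Moves the arm, as the interface text tells. Its arguments: {"type":"object","properties":{"series":{"type":"array","items":{"type":"object","properties":{"x":{"type":"number"},"y":{"type":"number"},"z":{"type":"number"},"wx":{"type":"number"},"wy":{"type":"number"},"wz":{"type":"number"},"fingers":{"type":"number"}}}},"force":{"type":"number"}},"required":["series"]}

```bash
ls; mkdir -p pics
cat > h.py <<'E'
from plant import *
import numpy as np, cv2
from scipy.spatial.transform import Rotation as R
def snap(n,tag):
    im,d=snapshot(n); np.savez(f'{tag}.npz',im=im,d=d); cv2.imwrite(f'pics/{tag}.png',cv2.cvtColor(im,cv2.COLOR_RGB2BGR)); return im,d
def cloud(n,d):
    c=camera_model(n);K=np.array(c['camera_matrix']);T=np.array(c['world_from_camera'])
    v,u=np.mgrid[:d.shape[0],:d.shape[1]]
    P=np.stack([(u-K[0,2])/K[0,0]*d,-(v-K[1,2])/K[1,1]*d,-d],-1)
    return P@T[:3,:3].T+T[:3,3]
E
python3 - <<'E'
from h import *
for n in('scene','top'):
    im,d=snap(n,n+'0');c=camera_model(n);print(n,c, (d>0).mean())
s=get_state();print(s)
E
```

```text
pics
scene {'camera_matrix': array([[424.50359379,   0.        , 248.60619061],
       [  0.        , 424.50359379, 189.29631627],
       [  0.        ,   0.        ,   1.        ]]), 'world_from_camera': array([[-0.83143666, -0.36081883,  0.42251965,  1.02373626],
       [ 0.55541392, -0.56042132,  0.61436416,  0.68704603],
       [ 0.01511486,  0.74547818,  0.66635863,  0.92288541],
       [ 0.        ,  0.        ,  0.        ,  1.        ]])} 0.9960072835286459
top {'camera_matrix': array([[486.9346558 ,   0.        , 252.52102119],
       [  0.        , 486.9346558 , 193.51019862],
       [  0.        ,   0.        ,   1.        ]]), 'world_from_camera': array([[ 0.00267144,  0.99485747, -0.10124956,  0.40233919],
       [-0.99998725,  0.00309166,  0.0039936 ,  0.00647604],
       [ 0.00428609,  0.1012376 ,  0.99485304,  1.40403156],
       [ 0.        ,  0.        ,  0.        ,  1.        ]])} 0.9958597819010416
{'clock': 0.1, 'q': array([-1.23820221,  0.68987595, -0.19453173,  1.56621453,  0.1572685 ,
        0.90247722, -0.21507554]), 'qd': array([ 1.03439794e-03, -2.42980531e-03, -7.57321360e-05, -3.02880255e-03,
       -7.12981162e-04, -1.06859580e-03, -2.26810232e-04]), 'joint_torque': array([-4.15404502e-03, -5.28494668e+01, -1.27195459e+00, -1.53835773e+01,
       -5.26345486e-02,  1.97491936e-03,  2.86893862e-05]), 'tool_pos': array([0.18384476, 0.5967757 , 0.23801238]), 'eef_rot': array([ 8.04451340e-01,  5.94018022e-01, -6.13318223e-04,  5.04159372e-04]), 'contact_force': array([-0.55346724,  1.08057215,  0.342178  ]), 'moment': array([-0.00501633,  0.05350501,  0.03110834]), 'opening': 1.0065246046007317}
```

View pics/scene0.png

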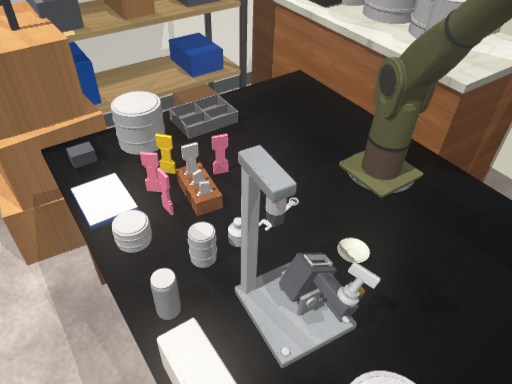

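View pics/top0.png

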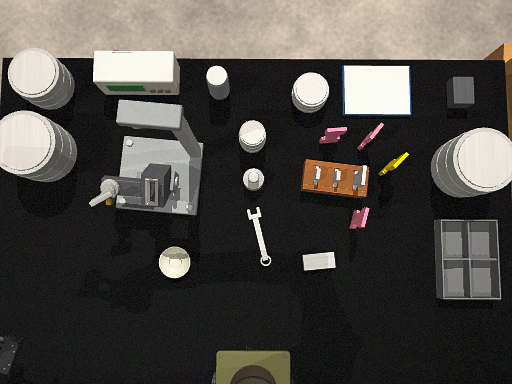

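The top view shows the rack at about (335,178), with the tall grey specimen probably at its right end (360,178). The tester is at about (160,180), with the slot near (152,190) and the knob bar near (103,192). Now I'll measure these.

Run:
```python
from h import *
def rect(P):
    r=cv2.minAreaRect(P[:,:2].astype(np.float32)*1000);b=cv2.boxPoints(r)
    return np.round(r[0],1),np.round(r[1],1),round(r[2],1)
for n in('top','scene'):
    z=np.load(n+'0.npz');im,d=z['im'],z['d'];W=cloud(n,d)
    hsv=cv2.cvtColor(im,cv2.COLOR_RGB2HSV)
    m=(hsv[...,0]<18)&(hsv[...,1]>110)&(abs(W[...,2]-.053)<.005)&(W[...,0]>.3)&(W[...,0]<.75)&(W[...,1]<0)
    P=W[m];print(n,'rack',rect(P),np.median(P[:,2]),len(P))
    c=P.mean(0)
    g=(hsv[...,1]<60)&(np.hypot(W[...,0]-c[0],W[...,1]-c[1])<.11)&(W[...,2]>.075)
    k,L,S,C=cv2.connectedComponentsWithStats(g.astype(np.uint8))
    for i in range(1,k):
        if S[i,4]<8: continue
        Q=W[L==i];top=Q[:,2].max();T=Q[Q[:,2]>top-.006]
        print(' comp',C[i].round(),S[i,4],'zmax',top.round(4),'topcen',T.mean(0).round(4),len(T),rect(T))
# tester zoom
z=np.load('top0.npz');im=z['im'];a=cv2.resize(im[90:225,70:215],None,fx=4,fy=4,interpolation=cv2.INTER_CUBIC)
z=np.load('scene0.npz');im=z['im'];b=cv2.resize(im[235:370,225:385],None,fx=4,fy=4,interpolation=cv2.INTER_CUBIC)
cv2.imwrite('pics/za.png',a[...,::-1]);cv2.imwrite('pics/zb.png',b[...,::-1])
```

```text
top rack (array([ 585.6, -231. ]), array([181. ,  86.1]), 82.5) 0.0532136308432104 1352
 comp [361. 176.] 181 zmax 0.1685 topcen [ 0.5773 -0.2862  0.1638] 5 (array([ 578. , -284.9]), array([ 6.3, 47.2]), 82.5)
 comp [317. 174.] 52 zmax 0.1012 topcen [ 0.5945 -0.1756  0.0972] 10 (array([ 590.6, -175.9]), array([ 6.1, 24.6]), 89.0)
 comp [337. 176.] 47 zmax 0.1015 topcen [ 0.5787 -0.2288  0.0972] 12 (array([ 578.4, -228.9]), array([ 8.2, 11.3]), 88.4)
scene rack (array([ 631.7, -599.4]), array([122. , 939.9]), 7.0) 0.053293147644095096 663
 comp [190. 154.] 332 zmax 0.1626 topcen [ 0.5816 -0.2841  0.1588] 34 (array([ 579.9, -284.3]), array([12.4, 52. ]), 84.6)
 comp [197. 174.] 66 zmax 0.0983 topcen [ 0.582  -0.2287  0.0956] 15 (array([ 583.7, -229.5]), array([20. , 13.9]), 8.8)
 comp [203. 185.] 71 zmax 0.0986 topcen [ 0.5987 -0.1747  0.0949] 17 (array([ 598. , -175.3]), array([ 9.7, 21.1]), 89.5)
```

View pics/za.png

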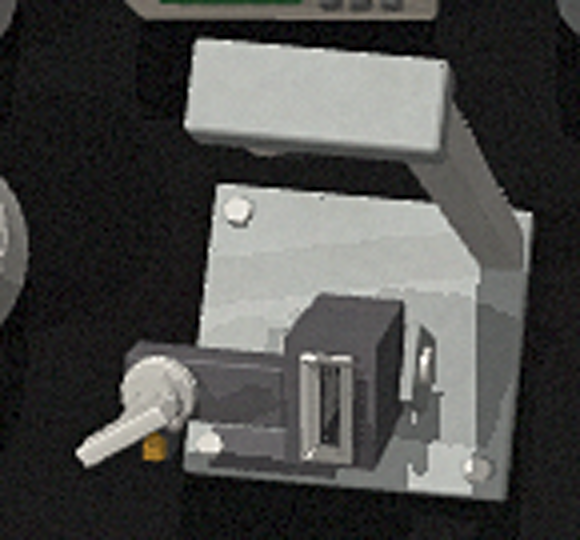

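View pics/zb.png

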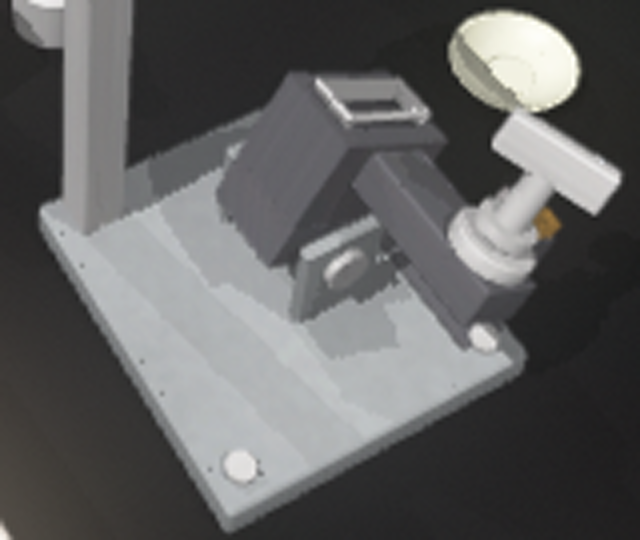

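Run:
```python
from h import *
def plane(P):
    for _ in range(5):
        c=P.mean(0);n=np.linalg.svd(P-c)[2][2];r=(P-c)@n;P=P[abs(r)<max(2*r.std(),.001)]
    return c,n*np.sign(n[2]),r.std(),len(P)
A=[]
for n,box in(('top',(118,203,136,215)),('scene',(236,356,262,368))):
    z=np.load(n+'0.npz');im,d=z['im'],z['d'];W=cloud(n,d)
    g=im.mean(2)
    m=np.zeros(g.shape,bool);m[box[2]:box[3],box[0]:box[1]]=1
    B=W[m&(abs(W[...,2]-.025)<.004)];r=cv2.minAreaRect(B[:,:2].astype(np.float32)*1000);print(n,'base',r,np.median(B[:,2]))
    # head faces
    if n=='top':
        bf=W[166:177,152:166].reshape(-1,3);print('backface',plane(bf))
        cb=(140,162,175,210);kb=(85,121,175,209)
    else: cb=(302,335,251,268);kb=(346,383,260,292)
    m=np.zeros(g.shape,bool);m[cb[2]:cb[3],cb[0]:cb[1]]=1
    dd=m&(W[...,2]>.09)
    rim=dd&(g>110);print('rim px',rim.sum())
    c,nn,s,k=plane(W[rim]);print(' rim plane',c.round(4),nn.round(3),s.round(4),k)
    v,u=np.nonzero(rim);r=cv2.minAreaRect(np.stack([u,v],1).astype(np.float32));print(' rim rect px',r)
    m=np.zeros(g.shape,bool);m[kb[2]:kb[3],kb[0]:kb[1]]=1
    kn=m&(g>120)&(W[...,2]>.12);Q=W[kn];v,u=np.nonzero(kn)
    print(' knob',len(Q),Q.mean(0).round(4),'z',np.percentile(Q[:,2],[5,25,50,75,95]).round(3))
    if len(Q): print(cv2.minAreaRect(np.stack([u,v],1).astype(np.float32)),plane(Q))
    cv2.imwrite(f'pics/m_{n}.png',cv2.resize(np.uint8(255*(rim|kn)),None,fx=1,fy=1))
```

```text
top base ((596.2181396484375, 267.3740234375), (229.55458068847656, 209.95265197753906), 85.07183074951172) 0.025312685199287865
backface (array([0.59081192, 0.24982745, 0.13146651]), array([ 0.88036977, -0.0725044 ,  0.46871332]), np.float64(0.0008098965861660067), 141)
rim px 233
 rim plane [0.532  0.2645 0.153 ] [-0.068  0.977  0.2  ] 0.0109 233
 rim rect px ((151.0, 191.5), (27.0, 12.0), 90.0)
 knob 372 [0.5318 0.3709 0.1857] z [0.151 0.16  0.18  0.212 0.22 ]
((105.57028198242188, 193.04568481445312), (18.026538848876953, 37.60420227050781), 33.023868560791016) (array([0.52984725, 0.37279083, 0.19104229]), array([0.71829689, 0.42817547, 0.54837518]), np.float64(0.0040316779062131115), 304)
scene base ((544.3997192382812, 272.79498291015625), (232.47164916992188, 315.72607421875), 85.09239196777344) 0.025057094622463638
rim px 198
 rim plane [0.5384 0.2658 0.156 ] [-0.545 -0.534  0.647] 0.0064 190
 rim rect px ((317.42987060546875, 260.47283935546875), (27.445093154907227, 11.653462409973145), 2.726310968399048)
 knob 555 [0.5224 0.3771 0.2002] z [0.167 0.19  0.203 0.211 0.22 ]
((362.5, 276.5), (29.0, 33.0), 90.0) (array([0.5215473 , 0.37788347, 0.20021948]), array([0.75639809, 0.49708211, 0.42517209]), np.float64(0.0015498030494165815), 439)
```

Run:
```python
from h import *
def ray(n,uv):
    c=camera_model(n);K=np.array(c['camera_matrix']);T=np.array(c['world_from_camera'])
    d=T[:3,:3]@np.array([(uv[0]-K[0,2])/K[0,0],-(uv[1]-K[1,2])/K[1,1],-1]);return T[:3,3],d/np.linalg.norm(d)
def tri(a,b):
    A=[ray('top',a),ray('scene',b)];M=sum(np.eye(3)-np.outer(d,d) for o,d in A);y=sum((np.eye(3)-np.outer(d,d))@o for o,d in A)
    p=np.linalg.solve(M,y);return p,[np.linalg.norm((np.eye(3)-np.outer(d,d))@(p-o)) for o,d in A]
m,e=tri((151,191.5),(317.4,260.2));print('mouth tri',m.round(4),np.round(e,4))
psi=np.deg2rad(-4.9);th=.488
xt=np.array([np.cos(psi),np.sin(psi),0]);yt=np.array([-np.sin(psi),np.cos(psi),0]);Z=np.array([0,0,1.])
sz=-np.sin(th)*xt+np.cos(th)*Z;sx=np.cross(yt,sz)
piv=np.array([.5962,.2674,.07])-.02*xt-.01*yt
print('mouth in pivot frame',[(m-piv)@a for a in(sx,yt,sz)])
S=np.stack([sx,yt,sz],1)
np.savez('slot.npz',S=S,m=m,piv=piv)
k=m+.11*yt+.06*sz;print('knob',k.round(4))
for n in('top','scene'):
    z=np.load(n+'0.npz');W=cloud(n,z['d']);P=(W-m)@S
    q=(P[...,2]>.062)&(P[...,2]<.085)&(abs(P[...,1]-.11)<.05)&(abs(P[...,0])<.05)
    Q=P[q]*1000;T=Q[Q[:,2]>66]
    r=cv2.minAreaRect(T[:,:2].astype(np.float32));print(n,'bar top',len(T),np.median(T[:,2]),r,T.mean(0)); 
    c=T[:,:2]-T[:,:2].mean(0);v=np.linalg.svd(c)[2][0];print('dir deg',np.degrees(np.arctan2(v[1],v[0])))
    # other faces: head plan top, and spec
    h=(abs(P[...,0])<.0425)&(abs(P[...,1])<.03)&(abs(P[...,2])<.012);print('head top z',np.percentile(P[h][:,2],[10,50,90]).round(4),np.median(P[h],0).round(4))
```

```text
mouth tri [0.535  0.2641 0.1481] [0.0005 0.0005]
mouth in pivot frame [np.float64(0.000654675527764107), np.float64(0.0015121642363657487), np.float64(0.08812414437531453)]
knob [0.5163 0.3761 0.2011]
top bar top 151 74.38022832143842 ((-0.45287036895751953, 108.64247131347656), (14.873678207397461, 63.26908874511719), 34.77192687988281) [  1.00191564 107.86656432  74.06059325]
dir deg 124.14220130152408
head top z [-0.0082 -0.004   0.0037] [ 0.0018 -0.0009 -0.004 ]
scene bar top 196 72.68060875120304 ((0.6590633392333984, 109.89105224609375), (15.918314933776855, 63.03599166870117), 35.35947036743164) [  2.38306887 110.74231335  71.964021  ]
dir deg 124.0979272838935
head top z [-0.0085 -0.0047  0.0027] [ 0.0038  0.0073 -0.0047]
```

```bash
cat >> h.py <<'E'
def rel(p,Rt):
    """shift (units of .8 m, tool axes now) and turn (units of pi) to target"""
    s=get_state();Rn=R.from_quat(s['eef_rot'])
    d=Rn.inv().apply(np.array(p)-s['tool_pos']);w=(Rn.inv()*R.from_matrix(Rt)).as_rotvec()
    print('t',round(s['clock'],2),'pos',s['tool_pos'].round(4),'op',round(s['opening'],3),'F',s['contact_force'].round(1),'q',s['q'].round(2))
    print(' shift mm',(d*1000).round(1),'units',(d/.8).round(4),' turn units',(w/np.pi).round(4),'deg',np.degrees(w).round(1))
def down(yaw): # tool down, tool x along world y turned by yaw
    y=np.array([-np.sin(yaw),np.cos(yaw),0]);z=np.array([0,0,-1.]);return np.stack([y,np.cross(z,y),z],1)
SL=np.load('slot.npz') if __import__('os').path.exists('slot.npz') else None
RACK=np.array([.579,-.285,.0]);YR=np.deg2rad(-7.5)
def slotR(a): # tool along -slot z, tool x at angle a (rad) in slot xy
    S=SL['S'];x=S@np.array([np.cos(a),np.sin(a),0]);z=-S[:,2];return np.stack([x,np.cross(z,x),z],1)
def slotP(x,y,z): return SL['m']+SL['S']@np.array([x,y,z])
E
python3 -c "
from h import *
rel(RACK+[0,0,.24],down(YR))"
```

```text
t 0.1 pos [0.1838 0.5968 0.238 ] op 1.007 F [-0.6  1.1  0.3] q [-1.24  0.69 -0.19  1.57  0.16  0.9  -0.22]
 shift mm [-726.4  637.2   -0.8] units [-0.9081  0.7964 -0.001 ]  turn units [-0.      0.0005 -0.0534] deg [-0.   0.1 -9.6]
```

Call:
{"api": "apply_moves", "payload": {"series": [{"x":-0.056,"y":0.05,"fingers":0},{"x":-0.056,"y":0.05,"fingers":0},{"x":-0.056,"y":0.05,"fingers":0},{"x":-0.056,"y":0.05,"fingers":0},{"x":-0.056,"y":0.05,"fingers":0},{"x":-0.056,"y":0.05,"fingers":0},{"x":-0.056,"y":0.05,"fingers":0},{"x":-0.056,"y":0.05,"fingers":0}]}}

```text
schema error: expected keys x, y, z, wx, wy, wz, fingers
```

```bash
python3 -c "
from h import *
rel(RACK+[0,0,.24],down(YR))"
```

```text
t 0.1 pos [0.1838 0.5968 0.238 ] op 1.007 F [-0.6  1.1  0.3] q [-1.24  0.69 -0.19  1.57  0.16  0.9  -0.22]
 shift mm [-726.4  637.2   -0.8] units [-0.9081  0.7964 -0.001 ]  turn units [-0.      0.0005 -0.0534] deg [-0.   0.1 -9.6]
```

All the keys are required in every row.

Call:
{"api": "apply_moves", "payload": {"series": [{"x":-0.056,"y":0.05,"z":0,"wx":0,"wy":0,"wz":0,"fingers":0},{"x":-0.056,"y":0.05,"z":0,"wx":0,"wy":0,"wz":0,"fingers":0},{"x":-0.056,"y":0.05,"z":0,"wx":0,"wy":0,"wz":0,"fingers":0},{"x":-0.056,"y":0.05,"z":0,"wx":0,"wy":0,"wz":0,"fingers":0},{"x":-0.056,"y":0.05,"z":0,"wx":0,"wy":0,"wz":0,"fingers":0},{"x":-0.056,"y":0.05,"z":0,"wx":0,"wy":0,"wz":0,"fingers":0},{"x":-0.056,"y":0.05,"z":0,"wx":0,"wy":0,"wz":0,"fingers":0},{"x":-0.056,"y":0.05,"z":0,"wx":0,"wy":0,"wz":0,"fingers":0}]}}

```text
clock: 1.1
tool_pos: [0.3881, 0.1519, 0.2353]
eef_rot: [0.802, 0.598, -0.001, -0.001]
contact_force: [0.9, 0.0, 0.7]
opening: 0.5
```

```bash
python3 -c "
from h import *
rel(RACK+[0,0,.24],down(YR))"
```

```text
t 1.1 pos [0.3881 0.1519 0.2353] op 0.5 F [0.9 0.  0.7] q [-0.3   0.44 -0.27  2.16  0.21  0.56  0.56]
 shift mm [-364.3  307.6   -5.3] units [-0.4554  0.3844 -0.0066]  turn units [-0.0006 -0.     -0.0504] deg [-0.1 -0.  -9.1]
```

Call:
{"api": "apply_moves", "payload": {"series": [{"x":-0.057,"y":0.048,"z":0,"wx":0,"wy":0,"wz":0,"fingers":0},{"x":-0.057,"y":0.048,"z":0,"wx":0,"wy":0,"wz":0,"fingers":0},{"x":-0.057,"y":0.048,"z":0,"wx":0,"wy":0,"wz":0,"fingers":0},{"x":-0.057,"y":0.048,"z":0,"wx":0,"wy":0,"wz":0,"fingers":0},{"x":-0.057,"y":0.048,"z":0,"wx":0,"wy":0,"wz":0,"fingers":0},{"x":-0.057,"y":0.048,"z":0,"wx":0,"wy":0,"wz":0,"fingers":0},{"x":-0.057,"y":0.048,"z":0,"wx":0,"wy":0,"wz":0,"fingers":0},{"x":0,"y":0,"z":0,"wx":0,"wy":0,"wz":-0.05,"fingers":0}]}}

```text
clock: 2.1
tool_pos: [0.5582, -0.2503, 0.2325]
eef_rot: [0.754, 0.657, -0.001, -0.001]
contact_force: [-1.7, 0.8, 0.4]
opening: 0.498
```

```bash
python3 -c "
from h import *
rel(RACK+[0,0,.118],down(YR))"
```

```text
t 2.1 pos [ 0.5582 -0.2503  0.2325] op 0.498 F [-1.7  0.8  0.4] q [ 0.54  0.69 -0.35  1.61  0.28  0.89  1.52]
 shift mm [-31.5  25.6 114.4] units [-0.0394  0.032   0.143 ]  turn units [-0.0008  0.0002 -0.0018] deg [-0.1  0.  -0.3]
```

Call:
{"api": "apply_moves", "payload": {"series": [{"x":-0.039,"y":0.032,"z":0,"wx":0,"wy":0,"wz":0,"fingers":0},{"x":0,"y":0,"z":0.05,"wx":0,"wy":0,"wz":0,"fingers":0},{"x":0,"y":0,"z":0.05,"wx":0,"wy":0,"wz":0,"fingers":0},{"x":0,"y":0,"z":0.035,"wx":0,"wy":0,"wz":0,"fingers":0}]}}

```text
clock: 2.6
tool_pos: [0.5805, -0.2879, 0.1219]
eef_rot: [0.754, 0.657, 0.0, 0.001]
contact_force: [-0.3, 0.7, -0.5]
opening: 0.502
```

```bash
python3 -c "
from h import *
snap('scene','s1');snap('top','t1');rel(RACK+[0,0,.118],down(YR))
a=np.load('s1.npz')['im'][70:230,110:270];b=np.load('t1.npz')['im'][110:240,280:410]
a=cv2.resize(a,(400,400));b=cv2.resize(b,(400,400));cv2.imwrite('pics/g1.png',np.hstack([a,b])[...,::-1])"
```

```text
t 2.7 pos [ 0.5786 -0.287   0.1203] op 0.501 F [0.  0.5 0.2] q [ 0.55  0.87 -0.3   1.59  0.35  0.74  1.52]
 shift mm [2.  0.2 2.3] units [0.0025 0.0002 0.0029]  turn units [-0.0015 -0.0002 -0.0022] deg [-0.3 -0.  -0.4]
```

View pics/g1.png

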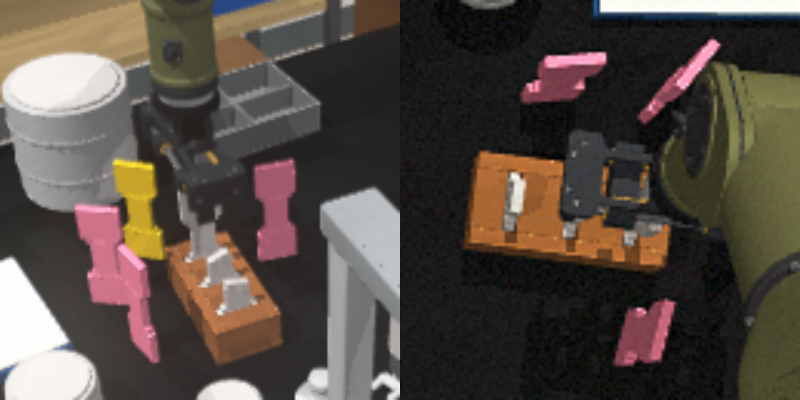

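The fingers straddle the tall grey specimen (left panel, about (200,215)), and the look-alikes are clear of the gripper. I'll correct by 2 mm and close.

Call:
{"api": "apply_moves", "payload": {"series": [{"x":0.0025,"y":0,"z":0.003,"wx":0,"wy":0,"wz":0,"fingers":0},{"x":0,"y":0,"z":0,"wx":0,"wy":0,"wz":0,"fingers":-1},{"x":0,"y":0,"z":0,"wx":0,"wy":0,"wz":0,"fingers":-1},{"x":0,"y":0,"z":0,"wx":0,"wy":0,"wz":0,"fingers":-1},{"x":0,"y":0,"z":0,"wx":0,"wy":0,"wz":0,"fingers":-1}], "force": 30}}

```text
clock: 3.32
tool_pos: [0.5813, -0.2854, 0.1221]
eef_rot: [0.754, 0.657, 0.0, 0.001]
contact_force: [-0.9, -0.6, -1.5]
opening: 0.116
```

```bash
python3 -c "
from h import *
rel(RACK+[0,0,.118],down(YR))"
```

```text
t 3.33 pos [ 0.5813 -0.2854  0.1221] op 0.116 F [-0.9 -0.6 -1.5] q [ 0.55  0.87 -0.3   1.59  0.35  0.74  1.52]
 shift mm [ 0.  -2.4  4.1] units [ 0.0001 -0.003   0.0051]  turn units [ 0.0005  0.0002 -0.0022] deg [ 0.1  0.  -0.4]
```

Call:
{"api": "apply_moves", "payload": {"series": [{"x":0,"y":0,"z":-0.03,"wx":0,"wy":0,"wz":0,"fingers":-1},{"x":0,"y":0,"z":-0.06,"wx":0,"wy":0,"wz":0,"fingers":-1},{"x":0,"y":0,"z":-0.06,"wx":0,"wy":0,"wz":0,"fingers":-1},{"x":0,"y":0,"z":-0.06,"wx":0,"wy":0,"wz":0,"fingers":-1},{"x":0,"y":0,"z":-0.06,"wx":0,"wy":0,"wz":0,"fingers":-1},{"x":0,"y":0,"z":0,"wx":0,"wy":0,"wz":0,"fingers":-1}]}}

```text
clock: 4.08
tool_pos: [0.5805, -0.285, 0.3436]
eef_rot: [0.754, 0.657, 0.0, -0.0]
contact_force: [-0.7, -0.1, -1.4]
opening: 0.114
```

```bash
python3 -c "
from h import *
rel([.45,.27,.34],down(YR))"
```

```text
t 4.08 pos [ 0.5805 -0.285   0.3436] op 0.114 F [-0.7 -0.1 -1.4] q [ 0.58  0.64 -0.37  1.34  0.23  1.2   1.62]
 shift mm [ 531.9 -205.1    3.7] units [ 0.6649 -0.2564  0.0047]  turn units [ 0.0001 -0.0001 -0.002 ] deg [ 0.  -0.  -0.4]
```

Force reads −1.4 N in z, roughly the specimen's weight, so it is held.

Call:
{"api": "apply_moves", "payload": {"series": [{"x":0.04,"y":-0.015,"z":0,"wx":0,"wy":0,"wz":0,"fingers":-1},{"x":0.068,"y":-0.026,"z":0,"wx":0,"wy":0,"wz":0,"fingers":-1},{"x":0.068,"y":-0.026,"z":0,"wx":0,"wy":0,"wz":0,"fingers":-1},{"x":0.068,"y":-0.026,"z":0,"wx":0,"wy":0,"wz":0,"fingers":-1},{"x":0.068,"y":-0.026,"z":0,"wx":0,"wy":0,"wz":0,"fingers":-1},{"x":0.068,"y":-0.026,"z":0,"wx":0,"wy":0,"wz":0,"fingers":-1},{"x":0.068,"y":-0.026,"z":0,"wx":0,"wy":0,"wz":0,"fingers":-1},{"x":0.068,"y":-0.026,"z":0,"wx":0,"wy":0,"wz":0,"fingers":-1}]}}

```text
clock: 5.08
tool_pos: [0.4732, 0.1508, 0.3322]
eef_rot: [0.758, 0.652, -0.008, -0.005]
contact_force: [0.6, 0.0, -1.4]
opening: 0.114
```

Call:
{"api": "apply_moves", "payload": {"series": [{"x":0.068,"y":-0.026,"z":0,"wx":0,"wy":0,"wz":0,"fingers":-1},{"x":0.06,"y":-0.022,"z":0,"wx":0,"wy":0,"wz":0,"fingers":-1},{"x":0,"y":0,"z":0,"wx":0,"wy":0,"wz":0,"fingers":-1},{"x":0,"y":0,"z":0,"wx":-0.05,"wy":0,"wz":0,"fingers":-1},{"x":0,"y":0,"z":0,"wx":-0.05,"wy":0,"wz":0,"fingers":-1},{"x":0,"y":0,"z":0,"wx":-0.05,"wy":0,"wz":0,"fingers":-1}]}}

```text
clock: 5.82
tool_pos: [0.447, 0.2588, 0.3247]
eef_rot: [0.739, 0.638, 0.137, 0.169]
contact_force: [0.5, -0.3, -1.7]
opening: 0.106
```

```bash
python3 -c "
from h import *
rel(slotP(0,0,.114+.03),slotR(np.pi/2))"
```

```text
t 5.83 pos [0.447  0.2588 0.3247] op 0.106 F [ 0.5 -0.3 -1.7] q [-0.72  0.35 -0.18  2.07  0.77  0.66 -0.06]
 shift mm [14.7 -3.9 52.4] units [ 0.0184 -0.0049  0.0655]  turn units [-0.0158  0.013  -0.0161] deg [-2.8  2.3 -2.9]
```

Call:
{"api": "apply_moves", "payload": {"series": [{"x":0.018,"y":-0.005,"z":0.03,"wx":-0.016,"wy":0.013,"wz":-0.016,"fingers":-1},{"x":0,"y":0,"z":0,"wx":0,"wy":0,"wz":0,"fingers":-1}]}}

```text
clock: 6.08
tool_pos: [0.4526, 0.2692, 0.2987]
eef_rot: [0.713, 0.658, 0.161, 0.179]
contact_force: [0.5, -1.1, -0.9]
opening: 0.112
```

Run:
```python
from h import *
rel(slotP(0,0,.114+.03),slotR(np.pi/2))
im,d=snap('scene','s2');im2,d2=snap('top','t2')
S=SL['S'];m=SL['m']
s=get_state();Rn=R.from_quat(s['eef_rot']).as_matrix()
print('tcp in slot',((s['tool_pos']-m)@S*1000).round(1),'tool axes in slot',(S.T@Rn).round(3).tolist())
for n,dd in(('scene',d),('top',d2)):
    W=cloud(n,dd);P=(W-m)@S*1000
    q=(abs(P[...,0])<40)&(abs(P[...,1])<22)&(P[...,2]>28)&(P[...,2]<125);Q=P[q]
    print(n,len(Q))
    for lo in range(30,125,12):
        T=Q[(Q[:,2]>=lo)&(Q[:,2]<lo+12)]
        if len(T)>4: print(lo,len(T),'x',np.percentile(T[:,0],[3,97]).round(1),'y',np.percentile(T[:,1],[3,50,97]).round(1))
a=cv2.resize(im[185:345,220:400],(450,400));b=cv2.resize(im2[130:230,90:200],(330,300))
c=np.zeros((400,780,3),np.uint8);c[:,:450]=a;c[:300,450:]=b;cv2.imwrite('pics/g2.png',c[...,::-1])
```

```text
t 6.08 pos [0.4526 0.2692 0.2987] op 0.112 F [ 0.5 -1.1 -0.9] q [-0.79  0.39 -0.11  2.14  0.97  0.54 -0.23]
 shift mm [ 2.1  2.3 27.6] units [0.0026 0.0029 0.0345]  turn units [-0.0004  0.001   0.0021] deg [-0.1  0.2  0.4]
tcp in slot [  0.2  -1.3 172.6] tool axes in slot [[-0.002, 1.0, 0.001], [1.0, 0.002, -0.001], [-0.001, 0.001, -1.0]]
scene 405
54 51 x [-26.8  22.5] y [-8.2  0.6  1.9]
66 76 x [-30.2  23.2] y [-7.   0.9  2.7]
78 81 x [-29.1  22.2] y [-6.5  0.6  2.3]
90 75 x [-26.1  22.6] y [-7.4  0.8  2.3]
102 71 x [-23.1  18.9] y [-7.8  0.5  2.6]
114 51 x [-16.7  11.9] y [-7.9  0.9  2.4]
top 173
54 11 x [-25.3  22.8] y [-8.4 -5.5  0.8]
66 32 x [-25.   23.6] y [-8.8 -7.8 -2.1]
78 33 x [-24.4  24.2] y [-8.9 -7.8  0.4]
90 35 x [-25.8  23.9] y [-9.  -7.8  0.8]
102 41 x [-21.2  22. ] y [-8.6 -5.9  1.4]
114 21 x [-15.5  13.3] y [-8.4 -7.8  1.6]
```

View pics/g2.png

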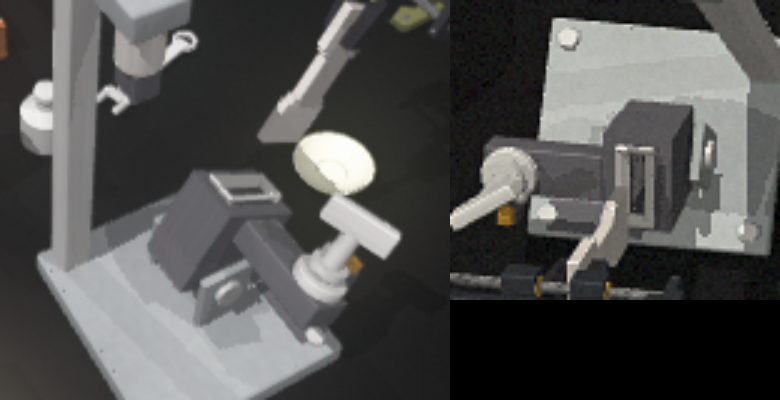

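The specimen hangs aligned with the slot, with its lower end about 58 mm above the mouth. It sits about 2 mm to −y and 1 mm to −x. I'll correct that and descend to just above the flare.

Call:
{"api": "apply_moves", "payload": {"series": [{"x":0.0025,"y":0.0015,"z":0.02,"wx":0,"wy":0.001,"wz":0.002,"fingers":-1},{"x":0,"y":0,"z":0.03,"wx":0,"wy":0,"wz":0,"fingers":-1},{"x":0,"y":0,"z":0,"wx":0,"wy":0,"wz":0,"fingers":-1}]}}

```text
clock: 6.55
tool_pos: [0.4786, 0.268, 0.2683]
eef_rot: [0.719, 0.65, 0.166, 0.178]
contact_force: [-0.1, -0.3, -0.4]
opening: 0.11
```

```bash
cat > chk.py <<'E'
from h import *
rel(slotP(0,0,.044),slotR(np.pi/2))
im,d=snap('scene','s3');im2,d2=snap('top','t3')
S=SL['S'];m=SL['m']
s=get_state();print('tcp in slot',((s['tool_pos']-m)@S*1000).round(1))
for n,dd in(('scene',d),('top',d2)):
    P=(cloud(n,dd)-m)@S*1000
    q=(abs(P[...,0])<40)&(abs(P[...,1])<22)&(P[...,2]>10)&(P[...,2]<125);Q=P[q]
    for lo in range(16,100,14):
        T=Q[(Q[:,2]>=lo)&(Q[:,2]<lo+14)]
        if len(T)>4: print(n,lo,len(T),'x',np.percentile(T[:,0],[3,97]).round(1),'y',np.percentile(T[:,1],[3,50,97]).round(1))
E
python3 chk.py
```

```text
t 6.55 pos [0.4786 0.268  0.2683] op 0.11 F [-0.1 -0.3 -0.4] q [-0.79  0.46 -0.05  2.14  1.1   0.46 -0.34]
 shift mm [ 0.8 -6.8 88.6] units [ 0.001  -0.0085  0.1107]  turn units [ 0.0013 -0.0002 -0.0049] deg [ 0.2 -0.  -0.9]
tcp in slot [6.500e+00 1.000e-01 1.338e+02]
scene 16 71 x [-18.5  31.4] y [-5.5  2.2  3.8]
scene 30 85 x [-19.2  31.5] y [-5.9  2.2  3.7]
scene 44 92 x [-18.5  31.8] y [-5.8  2.3  4. ]
scene 58 88 x [-17.4  30.3] y [-5.4  2.   4. ]
scene 72 66 x [-9.5 20.6] y [-7.3  1.9  3.8]
scene 86 64 x [-8.6 21.4] y [-5.9  1.9  3.9]
top 16 15 x [-16.5  31.3] y [-6.5 -5.5  0.5]
top 30 35 x [-15.5  32.2] y [-7.1 -6.5  1.5]
top 44 29 x [-16.9  32.1] y [-7.  -6.2  2. ]
top 58 44 x [-15.3  31.1] y [-7.  -5.7  2.3]
top 72 29 x [-5.6 21.7] y [-7.2 -6.4  1.1]
top 86 19 x [ 0.6 20.9] y [-7.1 -5.7  2.8]
```

Call:
{"api": "apply_moves", "payload": {"series": [{"x":0.0015,"y":-0.0088,"z":0,"wx":0,"wy":0,"wz":-0.003,"fingers":-1},{"x":0,"y":0,"z":0,"wx":0,"wy":0,"wz":0,"fingers":-1}]}}

```text
clock: 6.9
tool_pos: [0.4719, 0.2715, 0.2675]
eef_rot: [0.716, 0.654, 0.168, 0.178]
contact_force: [0.3, 0.6, -1.4]
opening: 0.111
```

```bash
python3 chk.py
```

```text
t 6.9 pos [0.4719 0.2715 0.2675] op 0.111 F [ 0.3  0.6 -1.4] q [-0.81  0.46 -0.04  2.15  1.12  0.45 -0.37]
 shift mm [-2.4 -0.4 91.2] units [-0.003  -0.0005  0.114 ]  turn units [ 0.002  -0.0017 -0.0021] deg [ 0.4 -0.3 -0.4]
tcp in slot [  0.4   1.8 135.1]
scene 16 58 x [-23.8  24.4] y [-3.   5.4  7.5]
scene 30 91 x [-25.8  24.2] y [-2.5  5.5  7.1]
scene 44 85 x [-26.3  25.4] y [-2.7  5.2  7. ]
scene 58 96 x [-22.   24.8] y [-3.   5.4  7.2]
scene 72 63 x [-15.   13.9] y [-3.1  4.9  7. ]
scene 86 66 x [-15.   13.3] y [-3.8  5.3  6.8]
top 16 18 x [-23.5  25.8] y [-3.8 -3.3  3.1]
top 30 30 x [-20.9  25.1] y [-4.6 -3.2  4.4]
top 44 30 x [-24.9  25.6] y [-4.4 -3.5  4.2]
top 58 50 x [-24.6  25.6] y [-4.  -3.3  4.3]
top 72 32 x [-14.4  19.4] y [-4.8 -3.2  5.5]
top 86 16 x [-5.1 15. ] y [-4.3 -3.1  4.8]
```

Call:
{"api": "apply_moves", "payload": {"series": [{"x":-0.002,"y":0,"z":0.008,"wx":0.001,"wy":0,"wz":-0.002,"fingers":-1},{"x":0,"y":0,"z":0.01,"wx":0,"wy":0,"wz":0,"fingers":-1},{"x":0,"y":0,"z":0.008,"wx":0,"wy":0,"wz":0,"fingers":-1}]}}

```text
clock: 7.38
tool_pos: [0.4828, 0.269, 0.2487]
eef_rot: [0.714, 0.656, 0.167, 0.177]
contact_force: [0.0, -0.7, -1.4]
opening: 0.107
```

```bash
python3 chk.py
```

```text
t 7.38 pos [0.4828 0.269  0.2487] op 0.107 F [ 0.  -0.7 -1.4] q [-0.81  0.5  -0.01  2.16  1.2   0.41 -0.43]
 shift mm [-0.8 -1.2 69.4] units [-0.001  -0.0015  0.0867]  turn units [ 0.0013 -0.0019 -0.0003] deg [ 0.2 -0.3 -0. ]
tcp in slot [6.000e-01 1.000e-01 1.132e+02]
scene 16 88 x [-24.3  25.5] y [-3.5  3.9  5.3]
scene 30 85 x [-26.2  26.3] y [-4.2  4.2  5.6]
scene 44 77 x [-19.   21.6] y [-4.4  3.7  5.5]
scene 58 67 x [-15.7  15.6] y [-5.5  3.6  5.9]
scene 72 61 x [-14.4  14.8] y [-4.2  3.3  5.4]
scene 86 63 x [-15.7  18.7] y [-5.   3.8  5.8]
top 16 24 x [-22.2  24.7] y [-6.2 -5.5  3.2]
top 30 35 x [-24.4  25.4] y [-6.6 -5.1  3.4]
top 44 39 x [-19.   22.6] y [-6.3 -4.9  3.6]
top 58 24 x [-11.1  15.6] y [-6.4 -5.8  3. ]
top 72 16 x [ 0.5 14.8] y [-6.7 -3.9  3.4]
top 86 7 x [ 4.4 16.9] y [-6.1 -5.9 -5.6]
```

Centred to within 0.5 mm. Inserting slowly.

Call:
{"api": "apply_moves", "payload": {"series": [{"x":0,"y":0,"z":0.008,"wx":0,"wy":0,"wz":0,"fingers":-1},{"x":0,"y":0,"z":0.008,"wx":0,"wy":0,"wz":0,"fingers":-1},{"x":0,"y":0,"z":0.008,"wx":0,"wy":0,"wz":0,"fingers":-1}]}}

```text
clock: 7.85
tool_pos: [0.4923, 0.2684, 0.2306]
eef_rot: [0.714, 0.656, 0.167, 0.177]
contact_force: [-0.5, -0.3, -1.8]
opening: 0.109
```

```bash
python3 chk.py
```

```text
t 7.85 pos [0.4923 0.2684 0.2306] op 0.109 F [-0.5 -0.3 -1.8] q [-0.81  0.54  0.03  2.16  1.3   0.37 -0.52]
 shift mm [-0.9 -0.9 48.9] units [-0.0011 -0.0012  0.0611]  turn units [ 0.0012 -0.0018 -0.0001] deg [ 0.2 -0.3 -0. ]
tcp in slot [ 0.6  0.3 92.7]
scene 16 90 x [-21.2  26.2] y [-4.5  3.9  5.5]
scene 30 58 x [-15.4  15.3] y [-3.7  3.6  5.4]
scene 44 64 x [-13.8  15. ] y [-4.8  3.9  5.4]
scene 58 64 x [-13.9  15.5] y [-5.4  3.6  5.4]
scene 72 63 x [-18.5  24.4] y [-4.1  3.8  5.6]
scene 86 73 x [ 2.2 25.5] y [-14.7   3.8  18.1]
top 16 44 x [-24.9  24.8] y [-5.9 -3.5  3.8]
top 30 22 x [-11.5  14.6] y [-6.4 -4.5  3.4]
top 44 16 x [-5.9 14.3] y [-6.6 -5.1  2.9]
top 58 12 x [ 1.7 13.9] y [-6.5 -5.7 -4. ]
top 72 7 x [ 8.2 24. ] y [-6.4 -5.4 -0.3]
top 86 28 x [10.  25.1] y [-17.7  -5.5  14.8]
```

Call:
{"api": "apply_moves", "payload": {"series": [{"x":0,"y":0,"z":0.008,"wx":0,"wy":0,"wz":0,"fingers":-1},{"x":0,"y":0,"z":0.008,"wx":0,"wy":0,"wz":0,"fingers":-1},{"x":0,"y":0,"z":0.008,"wx":0,"wy":0,"wz":0,"fingers":-1},{"x":0,"y":0,"z":0.008,"wx":0,"wy":0,"wz":0,"fingers":-1},{"x":0,"y":0,"z":0.008,"wx":0,"wy":0,"wz":0,"fingers":-1}]}}

```text
clock: 8.57
tool_pos: [0.5082, 0.2674, 0.2005]
eef_rot: [0.714, 0.656, 0.167, 0.177]
contact_force: [-0.0, -0.1, -0.8]
opening: 0.106
```

```bash
python3 -c "
from h import *
rel(slotP(0,0,.044),slotR(np.pi/2))"
```

```text
t 8.57 pos [0.5082 0.2674 0.2005] op 0.106 F [-0.  -0.1 -0.8] q [-0.81  0.61  0.07  2.16  1.49  0.32 -0.7 ]
 shift mm [-1.  -0.8 14.9] units [-0.0013 -0.001   0.0186]  turn units [ 0.0011 -0.0019 -0.    ] deg [ 0.2 -0.3 -0. ]
```

Call:
{"api": "apply_moves", "payload": {"series": [{"x":0,"y":0,"z":0.006,"wx":0,"wy":0,"wz":0,"fingers":-1},{"x":0,"y":0,"z":0.006,"wx":0,"wy":0,"wz":0,"fingers":-1},{"x":0,"y":0,"z":0.003,"wx":0,"wy":0,"wz":0,"fingers":-1},{"x":0,"y":0,"z":0.003,"wx":0,"wy":0,"wz":0,"fingers":-1}]}}

```text
clock: 9.07
tool_pos: [0.5137, 0.2684, 0.189]
eef_rot: [0.713, 0.657, 0.168, 0.176]
contact_force: [-21.4, -2.4, 35.9]
opening: 0.11
```

```bash
python3 -c "
from h import *
rel(slotP(0,0,.044),slotR(np.pi/2))"
```

```text
t 9.07 pos [0.5137 0.2684 0.189 ] op 0.11 F [-21.4  -2.4  35.9] q [-0.8   0.64  0.06  2.16  1.58  0.32 -0.79]
 shift mm [-2.5 -0.2  2.2] units [-0.0031 -0.0002  0.0027]  turn units [ 0.0013 -0.0032  0.0004] deg [ 0.2 -0.6  0.1]
```

Axial contact is about 42 N, directed along the slot axis, at the expected depth (±2 mm). I'll check the top-end height, relieve the force and take a picture.

Call:
{"api": "apply_moves", "payload": {"series": [{"x":0,"y":0,"z":0,"wx":0,"wy":0,"wz":0,"fingers":-1}], "force": 10}}

```text
clock: 9.2
tool_pos: [0.5135, 0.2681, 0.1896]
eef_rot: [0.713, 0.657, 0.168, 0.176]
contact_force: [0.1, -1.9, -0.6]
opening: 0.111
```

Run:
```python
from h import *
rel(slotP(0,0,.044),slotR(np.pi/2))
im,d=snap('scene','s4')
S=SL['S'];m=SL['m'];P=(cloud('scene',d)-m)@S*1000
q=(abs(P[...,0])<33)&(abs(P[...,1])<12)&(P[...,2]>5)&(P[...,2]<100);Q=P[q]
for lo in range(6,100,6):
    T=Q[(Q[:,2]>=lo)&(Q[:,2]<lo+6)]
    if len(T)>4: print(lo,len(T),'x',np.percentile(T[:,0],[3,97]).round(1),'y',np.percentile(T[:,1],[3,50,97]).round(1))
cv2.imwrite('pics/g4.png',cv2.resize(im[170:330,240:400],(600,600),interpolation=cv2.INTER_CUBIC)[...,::-1])
```

```text
t 9.2 pos [0.5135 0.2681 0.1896] op 0.111 F [ 0.1 -1.9 -0.6] q [-0.8   0.64  0.06  2.16  1.58  0.32 -0.79]
 shift mm [-2.2 -0.3  2.8] units [-0.0027 -0.0004  0.0035]  turn units [ 0.0015 -0.0032  0.0003] deg [ 0.3 -0.6  0.1]
6 26 x [-14.7  14.7] y [-3.5  4.3  6.4]
12 17 x [-13.9  13.8] y [-2.8  4.4  6.2]
18 26 x [-13.6  14.6] y [-4.3  4.8  6.9]
24 24 x [-15.1  13.7] y [-1.5  5.1  7. ]
30 25 x [-20.5  18.9] y [-1.5  4.7  6.3]
36 25 x [-15.4  24.7] y [-0.1  4.9  6.4]
42 18 x [ 9.4 24.4] y [-3.4  4.3  9.3]
48 22 x [ 9.1 25.2] y [-2.9  5.1  9. ]
54 23 x [ 8.9 25.8] y [-3.   5.5 10.8]
60 24 x [ 9.3 23.7] y [-6.   5.  10.4]
66 24 x [ 9.4 24.7] y [-2.4  4.9 10.6]
72 23 x [ 7.8 26.1] y [-3.6  6.  10.4]
78 46 x [-1.1 24. ] y [-9.4 -0.1  9. ]
84 24 x [-5.4 12.7] y [-11.8  -5.   10.7]
90 22 x [-5.2 11.3] y [-11.8  -8.1   8.9]
```

View pics/g4.png

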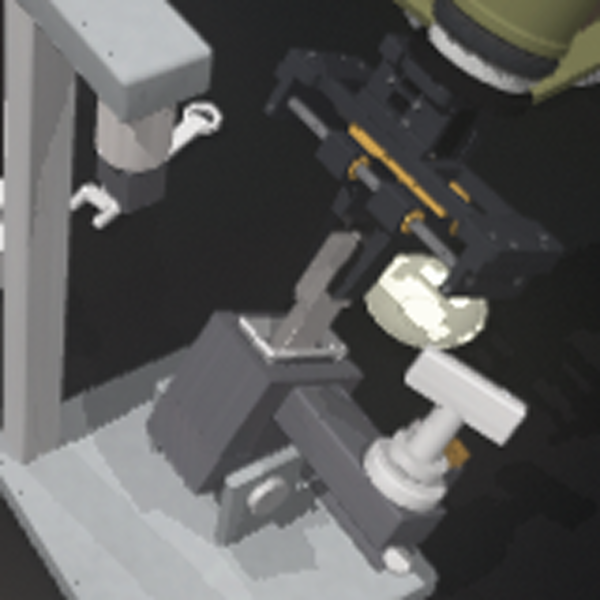

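The picture shows the specimen seated, with its waist edge at about 35 mm and its top at about 80 mm above the mouth, as expected for home. I'll press once more, release and withdraw along the lean.

Call:
{"api": "apply_moves", "payload": {"series": [{"x":0,"y":0,"z":0.003,"wx":0,"wy":0,"wz":0,"fingers":-1},{"x":0,"y":0,"z":0,"wx":0,"wy":0,"wz":0,"fingers":-1},{"x":0,"y":0,"z":0,"wx":0,"wy":0,"wz":0,"fingers":-0.5},{"x":0,"y":0,"z":0,"wx":0,"wy":0,"wz":0,"fingers":-0.5},{"x":0,"y":0,"z":0,"wx":0,"wy":0,"wz":0,"fingers":-0.5}]}}

```text
clock: 9.88
tool_pos: [0.5155, 0.2684, 0.1878]
eef_rot: [0.713, 0.657, 0.169, 0.177]
contact_force: [-0.2, 0.8, 0.2]
opening: 0.249
```

```bash
python3 -c "
from h import *
rel(slotP(0,0,.16),slotR(np.pi/2))"
```

```text
t 9.88 pos [0.5155 0.2684 0.1878] op 0.249 F [-0.2  0.8  0.2] q [-0.79  0.64  0.06  2.16  1.6   0.32 -0.81]
 shift mm [  -1.4   -0.4 -115.7] units [-0.0017 -0.0005 -0.1446]  turn units [ 0.002  -0.0035  0.0001] deg [ 0.4 -0.6  0. ]
```

Call:
{"api": "apply_moves", "payload": {"series": [{"x":0,"y":0,"z":-0.025,"wx":0,"wy":0,"wz":0,"fingers":-0.5},{"x":0,"y":0,"z":-0.04,"wx":0,"wy":0,"wz":0,"fingers":-0.5},{"x":0,"y":0,"z":-0.04,"wx":0,"wy":0,"wz":0,"fingers":-0.5},{"x":0,"y":0,"z":-0.03,"wx":0,"wy":0,"wz":0,"fingers":-0.5},{"x":0,"y":0,"z":0,"wx":0,"wy":0,"wz":0,"fingers":-0.5}]}}

```text
clock: 10.5
tool_pos: [0.4634, 0.272, 0.285]
eef_rot: [0.713, 0.657, 0.169, 0.177]
contact_force: [-0.1, 0.4, -0.6]
opening: 0.25
```

Run:
```python
from h import *
print('A: x at 34.7');rel(slotP(0,.11,.15),slotR(np.deg2rad(34.7)))
print('B: x at 214.7');rel(slotP(0,.11,.15),slotR(np.deg2rad(214.7)))
im,d=snap('scene','s5')
S=SL['S'];m=SL['m'];P=(cloud('scene',d)-m)@S*1000
q=(abs(P[...,0])<33)&(abs(P[...,1])<12)&(P[...,2]>5)&(P[...,2]<100);Q=P[q]
for lo in range(6,100,6):
    T=Q[(Q[:,2]>=lo)&(Q[:,2]<lo+6)]
    if len(T)>4: print(lo,len(T),'x',np.percentile(T[:,0],[3,97]).round(1),'y',np.percentile(T[:,1],[3,50,97]).round(1))
q=(P[...,2]>66)&(P[...,2]<85)&(abs(P[...,1]-110)<45)&(abs(P[...,0])<45)
print('bar',cv2.minAreaRect(P[q][:,:2].astype(np.float32)),np.median(P[q][:,2]))
```

```text
A: x at 34.7
t 10.5 pos [0.4634 0.272  0.285 ] op 0.25 F [-0.1  0.4 -0.6] q [-0.83  0.42 -0.02  2.15  1.02  0.47 -0.27]
 shift mm [108.2  -0.6   5.7] units [ 0.1352 -0.0007  0.0071]  turn units [ 0.     -0.0039  0.3074] deg [ 0.  -0.7 55.3]
B: x at 214.7
t 10.5 pos [0.4634 0.272  0.285 ] op 0.25 F [-0.1  0.4 -0.6] q [-0.83  0.42 -0.02  2.15  1.02  0.47 -0.27]
 shift mm [108.2  -0.6   5.7] units [ 0.1352 -0.0007  0.0071]  turn units [ 0.0046  0.     -0.6926] deg [   0.8    0.  -124.7]
6 26 x [-16.7  13. ] y [-2.7  4.8  6.4]
12 29 x [-15.9  11.7] y [-2.6  4.6  7.2]
18 22 x [-15.1  11.9] y [-3.5  4.8  6.6]
24 25 x [-18.   11.1] y [-3.8  4.6  6.2]
30 24 x [-24.9  16.1] y [-2.2  5.4  6.7]
36 32 x [-28.4  21.2] y [0.2 5.4 6.4]
42 38 x [-27.5  20.9] y [-1.9  4.9  6.5]
48 36 x [-27.   20.5] y [-2.8  4.8  6.2]
54 37 x [-26.4  21. ] y [-3.4  5.2  6.7]
60 39 x [-29.9  20.2] y [-1.8  5.1  6.6]
66 35 x [-26.7  19.5] y [-3.   5.   6.6]
72 39 x [-29.9  21.8] y [-0.6  5.1  6.7]
78 65 x [-30.8  19.8] y [-3.2  3.2  6.7]
bar ((0.049724578857421875, 109.58868408203125), (17.614704132080078, 62.711795806884766), 36.38850021362305) 72.75756656580941
```

The specimen stands home, free of the gripper, with a slight rest tilt of about 0.03 rad. The bar agrees with the first measurement. I'll take option B because it keeps joint 7 in range for the turn.

Call:
{"api": "apply_moves", "payload": {"series": [{"x":0.066,"y":0,"z":0,"wx":0,"wy":0,"wz":0,"fingers":0},{"x":0.066,"y":0,"z":0,"wx":0,"wy":0,"wz":0,"fingers":0},{"x":0,"y":0,"z":0,"wx":0,"wy":0,"wz":-0.057,"fingers":0},{"x":0,"y":0,"z":0,"wx":0,"wy":0,"wz":-0.057,"fingers":0},{"x":0,"y":0,"z":0,"wx":0,"wy":0,"wz":-0.057,"fingers":0},{"x":0,"y":0,"z":0,"wx":0,"wy":0,"wz":-0.057,"fingers":0},{"x":0,"y":0,"z":0,"wx":0,"wy":0,"wz":-0.057,"fingers":0},{"x":0,"y":0,"z":0,"wx":0,"wy":0,"wz":-0.057,"fingers":0}]}}

```text
clock: 11.55
tool_pos: [0.4769, 0.3745, 0.2717]
eef_rot: [0.263, 0.934, 0.041, 0.239]
contact_force: [0.6, 0.4, 0.4]
opening: 0.501
```

```bash
python3 -c "
from h import *
rel(slotP(0,.11,.15),slotR(np.deg2rad(214.7)))"
```

```text
t 11.55 pos [0.4769 0.3745 0.2717] op 0.501 F [0.6 0.4 0.4] q [-0.76  0.56 -0.32  1.92  1.01  0.74  0.78]
 shift mm [ 0.8  5.  -9.4] units [ 0.001   0.0063 -0.0118]  turn units [-3.000e-03  2.000e-04 -3.394e-01] deg [ -0.5   0.  -61.1]
```

Call:
{"api": "apply_moves", "payload": {"series": [{"x":0,"y":0,"z":0,"wx":0,"wy":0,"wz":-0.057,"fingers":0},{"x":0,"y":0,"z":0,"wx":0,"wy":0,"wz":-0.057,"fingers":0},{"x":0,"y":0,"z":0,"wx":0,"wy":0,"wz":-0.057,"fingers":0},{"x":0,"y":0,"z":0,"wx":0,"wy":0,"wz":-0.057,"fingers":0},{"x":0,"y":0,"z":0,"wx":0,"wy":0,"wz":-0.057,"fingers":0},{"x":0,"y":0,"z":0,"wx":0,"wy":0,"wz":-0.055,"fingers":0},{"x":0,"y":0,"z":0,"wx":0,"wy":0,"wz":0,"fingers":0}]}}

```text
clock: 12.42
tool_pos: [0.4811, 0.3692, 0.2587]
eef_rot: [-0.264, 0.934, -0.096, 0.219]
contact_force: [-0.3, 0.5, 0.6]
opening: 0.504
```

```bash
python3 -c "
from h import *
rel(slotP(0,.11,.10),slotR(np.deg2rad(214.7)))"
```

```text
t 12.43 pos [0.4811 0.3692 0.2587] op 0.504 F [-0.3  0.5  0.6] q [-0.64  0.6  -0.51  1.91  1.1   0.83  1.81]
 shift mm [-9.2  6.3 26.7] units [-0.0115  0.0078  0.0334]  turn units [-0.0052 -0.0057  0.0115] deg [-0.9 -1.   2.1]
```

Call:
{"api": "apply_moves", "payload": {"series": [{"x":-0.0115,"y":0.008,"z":0.015,"wx":-0.005,"wy":-0.0055,"wz":0.0115,"fingers":0},{"x":0,"y":0,"z":0.01,"wx":0,"wy":0,"wz":0,"fingers":0},{"x":0,"y":0,"z":0,"wx":0,"wy":0,"wz":0,"fingers":0}]}}

```text
clock: 12.8
tool_pos: [0.4954, 0.3773, 0.2392]
eef_rot: [-0.245, 0.939, -0.083, 0.226]
contact_force: [-0.4, -0.6, 0.7]
opening: 0.5
```

```bash
python3 -c "
from h import *
rel(slotP(0,.11,.052),slotR(np.deg2rad(214.7)))"
```

```text
t 12.8 pos [0.4954 0.3773 0.2392] op 0.5 F [-0.4 -0.6  0.7] q [-0.64  0.64 -0.48  1.91  1.16  0.79  1.73]
 shift mm [-1.1  0.3 51.5] units [-0.0013  0.0004  0.0643]  turn units [-0.0008 -0.0011 -0.0025] deg [-0.1 -0.2 -0.4]
```

Call:
{"api": "apply_moves", "payload": {"series": [{"x":-0.0013,"y":0,"z":0.015,"wx":0,"wy":-0.001,"wz":-0.0025,"fingers":0},{"x":0,"y":0,"z":0.016,"wx":0,"wy":0,"wz":0,"fingers":0},{"x":0,"y":0,"z":0.016,"wx":0,"wy":0,"wz":0,"fingers":0},{"x":0,"y":0,"z":0,"wx":0,"wy":0,"wz":0,"fingers":0}]}}

```text
clock: 13.3
tool_pos: [0.515, 0.3756, 0.2039]
eef_rot: [-0.249, 0.938, -0.083, 0.227]
contact_force: [-0.2, 0.7, -0.2]
opening: 0.502
```

```bash
python3 -c "
from h import *
rel(slotP(0,.11,.052),slotR(np.deg2rad(214.7)))"
```

```text
t 13.3 pos [0.515  0.3756 0.2039] op 0.502 F [-0.2  0.7 -0.2] q [-0.64  0.7  -0.44  1.91  1.25  0.75  1.67]
 shift mm [-0.3  0.7 11. ] units [-0.0003  0.0008  0.0138]  turn units [-0.0011 -0.0003 -0.0001] deg [-0.2 -0.  -0. ]
```

Call:
{"api": "apply_moves", "payload": {"series": [{"x":0,"y":0.001,"z":0.013,"wx":0,"wy":0,"wz":0,"fingers":0},{"x":0,"y":0,"z":0,"wx":0,"wy":0,"wz":0,"fingers":-0.5},{"x":0,"y":0,"z":0,"wx":0,"wy":0,"wz":0,"fingers":-1},{"x":0,"y":0,"z":0,"wx":0,"wy":0,"wz":0,"fingers":-1},{"x":0,"y":0,"z":0,"wx":0,"wy":0,"wz":0,"fingers":-1}], "force": 45}}

```text
clock: 13.92
tool_pos: [0.5182, 0.3752, 0.1933]
eef_rot: [-0.249, 0.938, -0.084, 0.226]
contact_force: [2.2, 0.4, -1.1]
opening: 0.164
```

```bash
python3 -c "
from h import *
rel(slotP(0,.11,.052),slotR(np.deg2rad(214.7-69)))"
```

```text
t 13.93 pos [0.5182 0.3752 0.1933] op 0.164 F [ 2.2  0.4 -1.1] q [-0.64  0.72 -0.44  1.91  1.27  0.74  1.65]
 shift mm [-2.1 -0.5  0.2] units [-0.0026 -0.0006  0.0002]  turn units [-0.0015 -0.0004  0.3835] deg [-0.3 -0.1 69. ]
```

Call:
{"api": "apply_moves", "payload": {"series": [{"x":0,"y":0,"z":0,"wx":0,"wy":0,"wz":0.025,"fingers":-1},{"x":0,"y":0,"z":0,"wx":0,"wy":0,"wz":0.025,"fingers":-1},{"x":0,"y":0,"z":0,"wx":0,"wy":0,"wz":0.025,"fingers":-1},{"x":0,"y":0,"z":0,"wx":0,"wy":0,"wz":0.025,"fingers":-1}]}}

```text
clock: 14.42
tool_pos: [0.5178, 0.3751, 0.1931]
eef_rot: [-0.095, 0.966, -0.046, 0.236]
contact_force: [-0.2, -1.0, -1.5]
opening: 0.159
```

```bash
python3 -c "
from h import *
rel(slotP(0,.11,.052),slotR(np.deg2rad(214.7-69)));print(get_state()['moment'])"
```

```text
t 14.43 pos [0.5178 0.3751 0.1931] op 0.159 F [-0.2 -1.  -1.5] q [-0.66  0.72 -0.4   1.91  1.26  0.71  1.34]
 shift mm [-2.6  0.2  0.2] units [-0.0032  0.0003  0.0002]  turn units [-0.0015 -0.0005  0.2805] deg [-0.3 -0.1 50.5]
[0.06819388 0.76456409 0.01159939]
```

Call:
{"api": "apply_moves", "payload": {"series": [{"x":0,"y":0,"z":0,"wx":0,"wy":0,"wz":0.03,"fingers":-1},{"x":0,"y":0,"z":0,"wx":0,"wy":0,"wz":0.03,"fingers":-1},{"x":0,"y":0,"z":0,"wx":0,"wy":0,"wz":0.03,"fingers":-1},{"x":0,"y":0,"z":0,"wx":0,"wy":0,"wz":0.03,"fingers":-1},{"x":0,"y":0,"z":0,"wx":0,"wy":0,"wz":0.03,"fingers":-1},{"x":0,"y":0,"z":0,"wx":0,"wy":0,"wz":0.03,"fingers":-1}]}}

```text
clock: 15.18
tool_pos: [0.5171, 0.3751, 0.1928]
eef_rot: [0.185, 0.953, 0.024, 0.239]
contact_force: [0.3, -0.2, -1.8]
opening: 0.167
```

```bash
python3 -c "
from h import *
rel(slotP(0,.11,.052),slotR(np.deg2rad(214.7-69)));print(get_state()['moment'])"
```

```text
t 15.18 pos [0.5171 0.3751 0.1928] op 0.167 F [ 0.3 -0.2 -1.8] q [-0.7   0.71 -0.33  1.92  1.23  0.67  0.77]
 shift mm [-2.7  1.9  0.2] units [-0.0034  0.0023  0.0002]  turn units [-0.0014 -0.0002  0.096 ] deg [-0.3 -0.  17.3]
[0.08256884 0.6370036  0.01109757]
```

Call:
{"api": "apply_moves", "payload": {"series": [{"x":0,"y":0,"z":0,"wx":0,"wy":0,"wz":0.03,"fingers":-1},{"x":0,"y":0,"z":0,"wx":0,"wy":0,"wz":0.03,"fingers":-1},{"x":0,"y":0,"z":0,"wx":0,"wy":0,"wz":0.03,"fingers":-1},{"x":0,"y":0,"z":0,"wx":0,"wy":0,"wz":0.015,"fingers":-1}]}}

```text
clock: 15.68
tool_pos: [0.5166, 0.3754, 0.1925]
eef_rot: [0.344, 0.908, 0.064, 0.231]
contact_force: [-0.2, -0.1, -1.7]
opening: 0.162
```

```bash
python3 -c "
from h import *
rel(slotP(0,.11,.052),slotR(np.deg2rad(214.7-69)));print(get_state()['moment'])"
```

```text
t 15.68 pos [0.5166 0.3754 0.1925] op 0.162 F [-0.2 -0.1 -1.7] q [-0.73  0.7  -0.28  1.92  1.21  0.64  0.44]
 shift mm [-2.6  2.8  0.2] units [-0.0033  0.0035  0.0002]  turn units [-0.0014 -0.0004 -0.0124] deg [-0.3 -0.1 -2.2]
[-0.10790212  0.61572077  0.19617654]
```

The tool has turned 71° and the moment is rising against the stop. Releasing and withdrawing.

Call:
{"api": "apply_moves", "payload": {"series": [{"x":0,"y":0,"z":0,"wx":0,"wy":0,"wz":-0.003,"fingers":0},{"x":0,"y":0,"z":0,"wx":0,"wy":0,"wz":0,"fingers":0},{"x":0,"y":0,"z":0,"wx":0,"wy":0,"wz":0,"fingers":0},{"x":0,"y":0,"z":-0.025,"wx":0,"wy":0,"wz":0,"fingers":0},{"x":0,"y":0,"z":-0.05,"wx":0,"wy":0,"wz":0,"fingers":0},{"x":0,"y":0,"z":-0.05,"wx":0,"wy":0,"wz":0,"fingers":0},{"x":0,"y":0,"z":-0.05,"wx":0,"wy":0,"wz":0,"fingers":0},{"x":0,"y":0,"z":0,"wx":0,"wy":0,"wz":0,"fingers":0}]}}

```text
clock: 16.68
tool_pos: [0.4504, 0.3829, 0.3213]
eef_rot: [0.337, 0.91, 0.064, 0.232]
contact_force: [0.6, -0.4, 0.1]
opening: 0.497
```

Run:
```python
from h import *
rel(slotP(0,.11,.2),slotR(np.deg2rad(214.7-69)))
im,d=snap('scene','s6')
S=SL['S'];m=SL['m'];P=(cloud('scene',d)-m)@S*1000
q=(abs(P[...,0])<33)&(abs(P[...,1])<12)&(P[...,2]>5)&(P[...,2]<100);Q=P[q]
for lo in range(6,100,12):
    T=Q[(Q[:,2]>=lo)&(Q[:,2]<lo+12)]
    if len(T)>4: print(lo,len(T),'x',np.percentile(T[:,0],[3,97]).round(1),'y',np.percentile(T[:,1],[3,50,97]).round(1),'z',T[:,2].max())
q=(P[...,2]>66)&(P[...,2]<85)&(abs(P[...,1]-110)<45)&(abs(P[...,0])<45);T=P[q][:,:2];T=T-T.mean(0);v=np.linalg.svd(T)[2][0]
print('bar deg',np.degrees(np.arctan2(v[1],v[0])),cv2.minAreaRect(P[q][:,:2].astype(np.float32)))
cv2.imwrite('pics/g6.png',cv2.resize(im,(800,600))[...,::-1])
```

```text
t 16.68 pos [0.4504 0.3829 0.3213] op 0.497 F [ 0.6 -0.4  0.1] q [-0.74  0.48 -0.41  1.88  0.91  0.85  0.69]
 shift mm [-2.4  0.4 -2.8] units [-0.003   0.0005 -0.0035]  turn units [-0.0003 -0.0005 -0.0082] deg [-0.  -0.1 -1.5]
6 49 x [-17.9  12.2] y [-7.1  1.8  4.3] z 17.85742299617487
18 50 x [-16.7  12. ] y [-6.9  2.3  4.3] z 29.47695718854217
30 57 x [-23.3  20.6] y [-5.9  2.6  4.3] z 41.95160253936162
42 78 x [-28.2  22.1] y [-5.2  2.2  4.1] z 53.90978845766877
54 78 x [-27.9  21.9] y [-6.4  2.3  3.8] z 65.68138122312251
66 77 x [-28.3  21. ] y [-5.8  2.3  4.1] z 77.69942920195396
78 68 x [-27.8  20.2] y [-6.5  1.   4.2] z 84.77036158905302
bar deg 57.38192424028379 ((-0.4117469787597656, 109.8042984008789), (65.49362182617188, 15.599900245666504), 55.64720916748047)
```

View pics/g6.png

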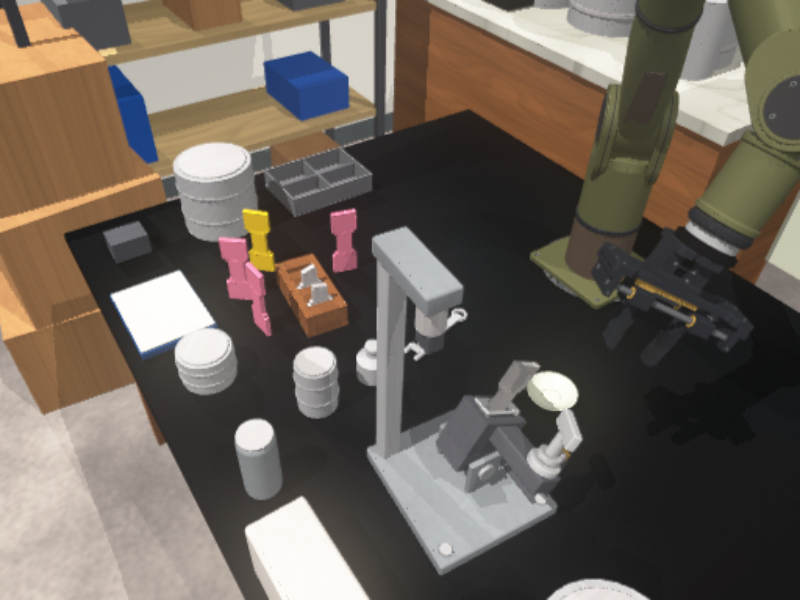

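The bar now lies at 55.6–57.4°, from about 124.5° at the start (34.8–36.4° was the short axis), so it has turned about 1.2 rad. The specimen is clamped with its top at about 80 mm above the mouth. The gripper is clear, and the halves and bystanders are undisturbed.

```bash
python3 -c "
from plant import *
print(finish_job())"
```

```text
the job is handed in; nothing more can be done
None
```

The whole specimen is in the tester's slot, the clamp knob is turned to its stop, and the job is handed in. It took about 17 s of the 64 s; no verdict was reported.

**Specimen:** I gripped it by its thickness near the top, lifted it out of the rack and tilted it to the head's measured lean of 0.488 rad. I lowered it in slow steps until it met the slot floor with about 42 N along the slot, at the expected depth to within 2 mm. I eased off, pressed lightly again and let go.

**Knob:** I held the T-bar and turned it clockwise until the moment rose at the stop, then let go and backed away.

**Last checks, from the scene camera:**
- **Knob angle:** the bar had turned about 1.2 rad from its starting direction (1.17 to 1.20 depending on the fit) and stayed there after release.
- **Specimen depth:** its top was about 80 mm above the mouth, as it should be when fully home.
- **Specimen position:** it measured about 1 mm off centre across the gap and about 3 mm off along the slot's width. That 3 mm is within the 5 mm limit but more than the slot's 1.5 mm of play. I put it down to a slight rest tilt plus the roughly 2 mm camera calibration error, and did not resolve it further.
- **Everything else:** both broken halves still stand in the rack. The bystanders and look-alikes look undisturbed in the final picture, though I did not measure them again. The gripper was clear, with the contact force near zero.

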